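# Fit the axle of the masking-tape dispenser

## Robot

A 6-joint arm with a two-finger parallel gripper is mounted at the origin on the work surface. World frame = base frame: x ahead of the robot, y to its left, z up, the work surface at z = 0. Lengths are in m, angles in degrees, forces in N, time in s.
With the tool pointing down it reaches from about 0.35 to 0.975 m from the base axis. Payload 4.9 kg.
Tool frame: the origin (TCP) lies at the very end of the fingers, on their centre line; the grasp point (between the pads) lies 19 mm behind it; x points along the fingers, y is the direction in which the jaws open and shut, and the axes are right-handed (so a half turn about x gives the same grasp; the last joint's range is limited). The gripper opens to 85 mm and grips with 20 to 120 N. Pads are 22 mm wide; open, the fingers measure 114 mm over their backs; the gripper's body (76 mm by 85 mm) begins 54 mm behind the grasp point. The pads swing forward as they close: fully open they stand 13 mm farther back than shut.
Start: joints at [66.692, 3.019, 92.412, -0, 84.569, -6.818], TCP at [0.177, 0.599, 0.231] pointing down, gripper open.
Joint ranges: [-172.51, 172.51], [-57.92, 126.97], [3.15, 148.05], [-58.71, 238.71], [5.1, 150.11], [-179.66, 179.66]. Speed limits (degrees/s): [147.25, 147.25, 180, 180, 180, 180].

## Interface

Orientations are given as a 3x3 rotation matrix whose columns are the frame's x, y, z axes.
In Python, from workcell import r, imaging gives the robot as it stands.
- The arm moves only by the tool move_arm, never from a script. Its argument "increments" is one flat list of numbers, 5 for each row, row after row: the finger opening in mm, from 0 to 85.4, then the shift along the tool's x, y, z in mm, then the turn about the tool's x in degrees. In form: [gripper, tx, ty, tz, spin, gripper, tx, ty, tz, spin, ...]. A call has 1 to 12 rows; each row is the pose to reach, as a shift and turn from the pose commanded when the call began, along the tool's axes at that moment; what a row does not reach only later rows make up. A row lasts 1/12 s, in which the tool goes at most 41.7 mm and 7.16 degrees, less where a joint would pass 70% of its speed; a pose out of reach is approached as far as the arm can. A call with a gripper value outside its range is refused whole. The fingers move at their own pace and stop on an object; the grip force is fixed at half the most. Time passes only in rows, so rows that repeat a pose let the fingers close. It gives the time, the measured TCP pose, the force and the opening at its end, in the units of the state.
- r.observe(): the state, without advancing time (a new reading comes with each control period).
- imaging.read_camera(name): name is "scene" or "top" or "wrist"; returns a dict with "color" (400x640x3 uint8, blue, green, red), "range_z" (400x640 float32, m along the optical axis (not along the pixel's ray), 0 where there is no reading), "mtx" (3x3 intrinsics, pixels), "k1" (the pictures are not rectified: a ray, as slopes to the right and down, at radius r is drawn at 1 + k1 r^2 times it, then the intrinsics apply), "world_from_camera" (4x4, takes a point from camera to world coordinates). Camera axes: x right, y up, looking along -z (the intrinsics and any distortion apply to the point x, -y, -z); pixel columns grow to the right and rows downward; lengths in m; the calibration is good to about 2 mm. A picture is of the moment at which its call begins.
- r.sign_off(): hands the job in, once; it reports no verdict.
The state is a dict: "t": time; "qpos": joint angles; "qd": joint speeds; "tau": joint torques, N m; "position": TCP position; "orientation": TCP orientation; "force": force on the tool from outside, world axes, zero at the start; "ft_torque": the same for the moment, N m; "grip_width": opening from 0.0 (shut) to 1.0 (fully open).
Only numpy, scipy, OpenCV 4.12 (cv2) and the standard library are available. Lean on these libraries where they do the work, as an engineer would, in place of code of your own. Each camera call takes 0.05 s, during which the arm holds its last target.

## Task

A roll of masking tape sits ready in the bench dispenser, but its axle is lying on the bench. Push the axle's metal rod through the hole in one cheek, through the core of the roll and out through the other cheek, until the wooden handle is fully home against the cheek, and let go. Leave everything else on the bench where it stands.

Things in the scene. Friction and masses are not known exactly. Their poses are not given: they have to be found in the camera images.
- axle: Square wooden handle 26 x 26 x 90 mm with a round aluminium rod (12 mm thick, 100 mm long, bevelled tip) on its centre line; 60 to 110 g, balanced 30 mm behind the shoulder. Origin on the centre line at the shoulder, where rod and handle meet; x along the rod to its tip. Starts lying, centre line 13 mm up, left of the dispenser (robot's view), rod pointing roughly to the robot's right.
- axle_tip (a point): The centre of the free end of the axle's rod, 100 mm from the shoulder.
- dispenser: Tape dispenser fixed to the bench: base plate 130 x 84 x 12 mm, two upright grey cheeks (90 mm wide, 6 mm thick, tops 105 mm up), 72 mm apart over their outsides, each with an 18 mm through hole on its middle, centre 70 mm up. Origin under the base's centre; y along the line through both holes, to the robot's left, turned up to 0.6 rad away from the robot.
- hole_left (a point): Centre of the hole in the left cheek (+y side of the dispenser), on the cheek's outer face.
- hole_right (a point): Centre of the hole in the right cheek (-y side of the dispenser), on the cheek's outer face.
- cradle (a point): The point midway between the two holes, 70 mm above the bench: the centre of a well-seated roll.
- tape_roll: Roll of masking tape, 100 mm in diameter, 48 mm wide, 32 mm core hole; stands loose on two bars between the cheeks, its core in line with their holes, its top 15 mm above the cheeks. Origin at its centre, y along its axis.
- spare_roll: A second such roll lying flat on the bench on the robot's right of the dispenser. Bystander; origin under its centre.
- brush: Paint brush, 200 mm long, lying roughly beside the axle, on the side away from the robot. Bystander.
- cup: Open card cup, 76 mm across, 95 mm high. Bystander.
- can: Closed metal can, 100 mm across, 120 mm high. Bystander.
- pump: Dark bottle, 60 mm across, 170 mm high. Bystander.
- tub: White bowl, 120 mm across, 70 mm high. Bystander.
- stick: Flat wooden stirring stick, 220 x 20 x 5 mm, lying. Bystander.
Not all that is in view belongs to the job. Leave any blue or purple look-alike of the axle alone.

How it is judged (in metres and radians):
At the end, for the whole second after the job is handed in: Axle at rest through both cheeks and roll: shoulder within 10 mm of the hole's centre on one cheek's outer face, rod within 0.13 rad of the line through the holes, tip within 75 mm of the midpoint between the holes; roll's centre within 15 mm of that midpoint ((distance between axle and hole_left below 0.01 m or distance between axle and hole_right below 0.01 m) and angle between the x axis of axle and the y axis of dispenser, either way round below 0.13 rad and distance between axle_tip and cradle below 0.075 m and distance between tape_roll and cradle below 0.015 m and linear speed of axle below 0.02 m/s); the robot touches nothing.
It fails at once if the spare roll, brush or stirring stick is shoved more than 40 mm (distance of any of spare_roll, brush, stick from where it was at the start of the episode above 0.04 m).
It fails at once if the cup, can, bottle or tub is shoved more than 40 mm (distance of any of cup, can, pump, tub from where it was at the start of the episode above 0.04 m).
It fails at once if the cup, can, bottle or tub is knocked over (angle between any of cup, can, pump, tub's own z axis and vertical above 0.5 rad).
It also fails if it takes over 45 s, if anything falls off the work surface, if the arm or the gripper's body presses on something with over 40 N, if the wrist force passes 120 N, or if a joint passes its speed limit or range.

## Working session

There is one attempt and no reset: what is moved stays moved. The work goes in short steps, Python scripts to look and compute and a tool call to move; the robot and the scene stay as the last step left them, time stands still between calls to the robot, and variables do not carry over. Pictures are saved under pics/ and viewed, and the job is handed in when it is done.

Besides the shell and the picture viewer there is one more tool, called as name(argument=value, ...), one argument or row to a line, values as JSON. move_arm: Moves the arm, as the interface text tells. Its arguments: {"type":"object","properties":{"increments":{"type":"array","items":{"type":"number"}}},"required":["increments"]}

```bash
ls; mkdir -p pics; python3 - <<'E'
from workcell import r, imaging
import cv2,pickle
s=r.observe();print({k:s[k] for k in('t','position','orientation','grip_width')})
d={}
for n in("scene","top","wrist"):
    d[n]=imaging.read_camera(n);cv2.imwrite(f"pics/{n}0.png",d[n]["color"])
    print(n,d[n]["mtx"],d[n]["k1"],d[n]["world_from_camera"])
pickle.dump(d,open("d0.pkl","wb"))
E
```

```text
pics
{'t': 0.0, 'position': array([0.17714416, 0.5987205 , 0.2300683 ]), 'orientation': array([[-8.03081579e-04,  2.83844705e-01,  9.58869928e-01],
       [-1.86557046e-03,  9.58868143e-01, -2.83845739e-01],
       [-9.99997937e-01, -2.01679070e-03, -2.40517045e-04]]), 'grip_width': 1.0006999113483108}
scene [[457.99566036   0.         316.76271607]
 [  0.         457.99566036 195.79217386]
 [  0.           0.           1.        ]] -0.10652818577738243 [[ 0.84442742 -0.36994564  0.38740489  0.96657362]
 [ 0.53534911  0.60785954 -0.58643679 -0.66603507]
 [-0.01853802  0.70260017  0.71134333  0.90916911]
 [ 0.          0.          0.          1.        ]]
top [[512.77980203   0.         308.88148682]
 [  0.         512.77980203 203.97025205]
 [  0.           0.           1.        ]] -0.08589848078398304 [[-0.02106807  0.97575659 -0.21784218  0.23211932]
 [-0.99977442 -0.02114833  0.00196334  0.03269336]
 [-0.00269125  0.2178344   0.97598203  1.44988285]
 [ 0.          0.          0.          1.        ]]
wrist [[276.37354404   0.         315.50113035]
 [  0.         276.37354404 202.44964802]
 [  0.           0.           1.        ]] -0.044536527299207394 [[ 0.28380535 -0.92182826 -0.26398328  0.10918664]
 [ 0.95888005  0.27229454  0.08002963  0.61854909]
 [-0.00189237 -0.27584114  0.96120138  0.37349889]
 [ 0.          0.          0.          1.        ]]
```

View pics/scene0.png

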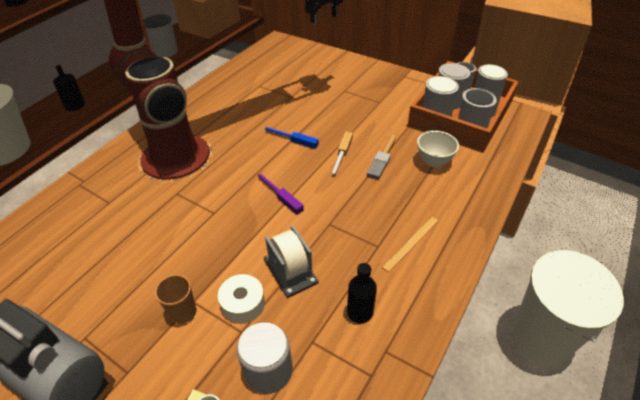

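View pics/top0.png

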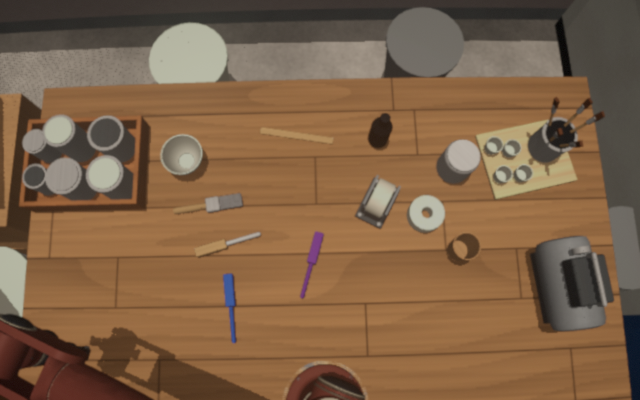

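View pics/wrist0.png

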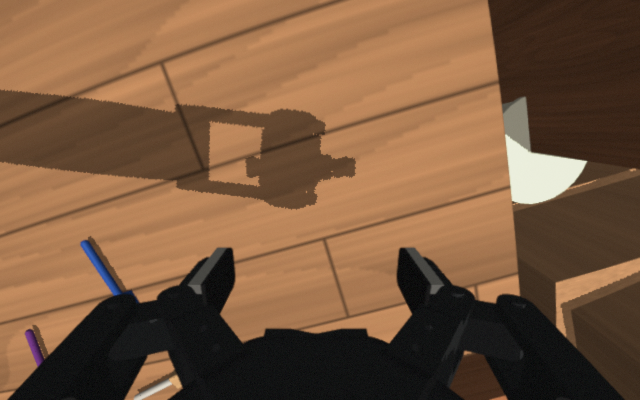

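```bash
cat > h.py <<'E'
import numpy as np,cv2
def ray(c,uv):
    uv=np.asarray(uv,float).reshape(-1,1,2)
    n=cv2.undistortPoints(uv,c["mtx"],np.array([c["k1"],0,0,0.]),criteria=(3,50,1e-10)) if False else cv2.undistortPoints(uv,c["mtx"],np.array([c["k1"],0,0,0.]))
    n=n[:,0];return np.c_[n[:,0],-n[:,1],-np.ones(len(n))]
def plane(c,uv,z):
    T=c["world_from_camera"];d=ray(c,uv)@T[:3,:3].T;o=T[:3,3]
    return o+d*((z-o[2])/d[:,2])[:,None]
def depth(c,uv):
    uv=np.asarray(uv).reshape(-1,2);T=c["world_from_camera"]
    z=c["range_z"][uv[:,1].astype(int),uv[:,0].astype(int)]
    return (ray(c,uv)*z[:,None])@T[:3,:3].T+T[:3,3]
def cloud(c):
    v,u=np.mgrid[:400,:640];P=depth(c,np.c_[u.ravel(),v.ravel()]).reshape(400,640,3)
    P[c["range_z"]==0]=np.nan;return P
def proj(c,P):
    T=np.linalg.inv(c["world_from_camera"]);p=np.atleast_2d(P)@T[:3,:3].T+T[:3,3]
    p=p*[1,-1,-1];return cv2.projectPoints(p.reshape(-1,1,3),np.zeros(3),np.zeros(3),c["mtx"],np.array([c["k1"],0,0,0.]))[0][:,0]
E
python3 - <<'E'
from h import *;import pickle
d=pickle.load(open("d0.pkl","rb"));c=d["top"]
print("handle",plane(c,[[197,249],[227,244]],.02),"rod",plane(c,[[229,243],[260,235]],.013))
P=cloud(c)
for b in((150,215,170,262),(350,170,405,235)):
    x0,y0,x1,y1=b;cv2.imwrite(f"pics/crop{x0}.png",cv2.resize(c["color"][y0:y1,x0:x1],None,fx=8,fy=8,interpolation=2)[:600]) if x0==350 else cv2.imwrite("pics/crop150.png",cv2.resize(c["color"][185:265,165:275],None,fx=7,fy=7,interpolation=2))
# dispenser points with height
sub=P[165:240,345:410].reshape(-1,3)
print(np.histogram(sub[:,2],bins=np.arange(-.01,.14,.01)))
m=(sub[:,2]>.09);q=sub[m];print(q.mean(0),cv2.minAreaRect((q[:,:2]*1000).astype(np.float32)))
q=sub[sub[:,2]>.006];print(cv2.minAreaRect((q[:,:2]*1000).astype(np.float32)))
E
```

```text
handle [[0.42815697 0.34766492 0.02      ]
 [0.44076048 0.26285468 0.02      ]] rod [[0.44452783 0.25832584 0.013     ]
 [0.4656743  0.17033048 0.013     ]]
(array([1533, 2059,  382,   38,   22,   13,   13,   11,   32,   52,   86,
        260,  290,   64,    0]), array([-0.01,  0.  ,  0.01,  0.02,  0.03,  0.04,  0.05,  0.06,  0.07,
        0.08,  0.09,  0.1 ,  0.11,  0.12,  0.13,  0.14]))
[ 0.54974589 -0.16315621  0.10985031] ((553.4503784179688, -165.7431640625), (72.70734405517578, 89.51512145996094), 61.73158264160156)
((556.6157836914062, -166.83424377441406), (184.30734252929688, 221.17652893066406), 87.34188079833984)
```

View pics/crop150.png

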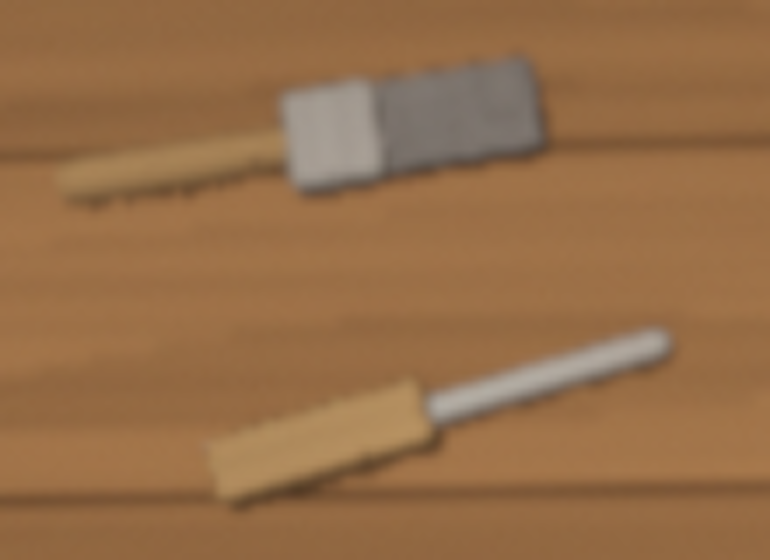

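View pics/crop350.png

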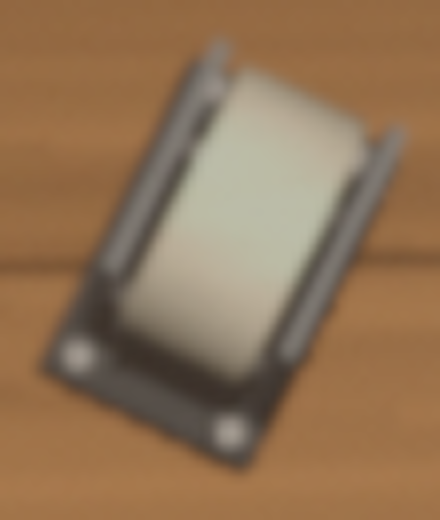

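The axle is the natural-wood handle with the grey rod, top pixels (197–260, 235–250). The blue (231,308) and purple (312,265) ones are look-alikes, and the brush is at (208,204). The enlarged crop confirms a square wooden handle and a grey rod. The dispenser is at (379,201), with its line through the holes turned about 28°. Next I move the wrist camera over the axle.

move_arm(
  increments=[85,0,-214,330,60,85,0,-214,330,60,85,0,-214,330,60,85,0,-214,330,60,85,0,-214,330,60,85,0,-214,330,60,85,0,-214,330,60,85,0,-214,330,60,85,0,-214,330,60,85,0,-214,330,60,85,0,-214,330,60,85,0,-214,330,60],
)

```text
t: 1.15
position: [0.4333, 0.2997, 0.231]
orientation: [[-0.001, 0.973, 0.231], [0.0, 0.231, -0.973], [-1.0, -0.001, -0.0]]
force: [0.5, 0.3, -0.2]
grip_width: 0.996
```

```bash
python3 - <<'E'
from workcell import r, imaging
import cv2,pickle
c=imaging.read_camera("wrist");cv2.imwrite("pics/w1.png",c["color"]);pickle.dump(c,open("w1.pkl","wb"))
s=r.observe();print(s['t'],s['position'],s['orientation'],s['qpos'])
E
```

```text
1.2 [0.43275579 0.30050598 0.23097251] [[-9.20833268e-04  9.72434556e-01  2.33174153e-01]
 [ 2.20388611e-04  2.33174444e-01 -9.72434898e-01]
 [-9.99999552e-01 -8.44061477e-04 -4.29028287e-04]] [ 2.66612808e+01 -1.05237701e+01  1.05357758e+02  3.50815375e-02
  8.52074968e+01  1.31743057e+01]
```

View pics/w1.png

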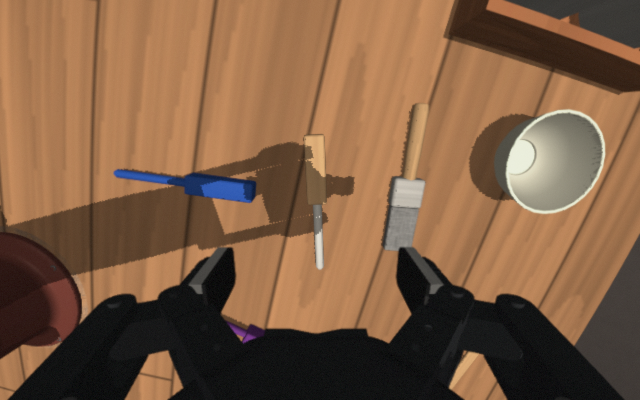

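The wrist view shows the axle at centre: handle from (315,134) to (318,203), rod to its tip at (321,268). Now I measure it accurately.

```bash
python3 - <<'E'
from h import *;import pickle
c=pickle.load(open("w1.pkl","rb"));print(c["world_from_camera"][:3,3])
P=cloud(c);m=(P[...,2]>.006);m[:,:296]=0;m[:,350:]=0;m[:125]=0;m[275:]=0
m=m.astype(np.uint8);n,l,st,_=cv2.connectedComponentsWithStats(m);k=1+st[1:,4].argmax();m=l==k;print(st[k])
q=P[m];top=q[q[:,2]>.021]
print("rect handle top",cv2.minAreaRect((top[:,:2]*1000).astype(np.float32)),np.median(top[:,2]))
rod=q[(q[:,2]<.021)&(q[:,1]<.255)]
print("rod",cv2.minAreaRect((rod[:,:2]*1000).astype(np.float32)),rod[:,2].max())
print("pixels",plane(c,[[315,134]],.026),plane(c,[[318,203]],.026),plane(c,[[321,268]],.013))
dis=plane(pickle.load(open("d0.pkl","rb"))["top"],[[380,134],[379,201]],.1);print(dis)
E
```

```text
[0.41641256 0.3675902  0.37428378]
[ 304  134   23  136 1976]
rect handle top ((439.8775939941406, 272.9393005371094), (25.987991333007812, 168.18382263183594), 15.820194244384766) 0.02654816738742083
rod ((456.80950927734375, 213.715087890625), (11.943724632263184, 87.40226745605469), 15.975442886352539) 0.020967942163771125
pixels [[0.41829189 0.35507923 0.026     ]] [[0.44248418 0.27022848 0.026     ]] [[0.47089961 0.17133959 0.013     ]]
[[ 0.72911546 -0.1726335   0.1       ]
 [ 0.5375364  -0.15975953  0.1       ]]
```

move_arm(
  increments=[85,60,0,-9,-2.4,85,100,0,-9,-2.4,85,140,0,-9,-2.4,85,170,0,-9,-2.4,85,195,0,-9,-2.4,85,210,0,-9,-2.4,85,220,0,-9,-2.4,85,227,0,-9,-2.4,85,227,0,-9,-2.4],
)

```text
t: 1.95
position: [0.43, 0.3097, 0.0035]
orientation: [[-0.001, 0.961, 0.276], [-0.001, 0.276, -0.961], [-1.0, -0.001, 0.0]]
force: [0.2, -0.1, 0.2]
grip_width: 0.995
```

```bash
python3 - <<'E'
from workcell import r, imaging
import cv2,pickle
c=imaging.read_camera("wrist");cv2.imwrite("pics/w2.png",c["color"]);pickle.dump(c,open("w2.pkl","wb"))
s=r.observe();print(s['t'],s['position'],s['orientation'],s['force'])
E
```

```text
2.0 [0.43093284 0.30992896 0.00470736] [[ 3.65380013e-04  9.61388583e-01  2.75194221e-01]
 [ 2.99554612e-04  2.75194122e-01 -9.61388634e-01]
 [-9.99999888e-01  4.33707890e-04 -1.87437952e-04]] [0.82242714 0.30197624 0.2282537 ]
```

View pics/w2.png

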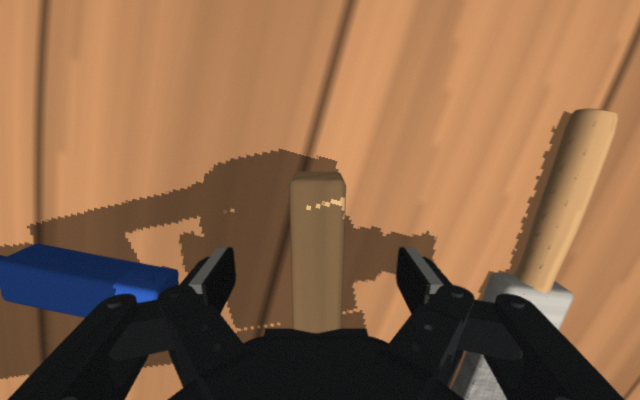

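Handle (292–345, 175–330) is centred between the pads. Close.

move_arm(
  increments=[10,0,0,0,0,10,0,0,0,0,10,0,0,0,0,10,0,0,0,0,10,0,0,0,0,10,0,0,0,0,10,0,0,0,0,10,0,0,0,0],
)

```text
t: 2.67
position: [0.4318, 0.3095, 0.0052]
orientation: [[0.001, 0.962, 0.274], [0.001, 0.274, -0.962], [-1.0, 0.002, -0.0]]
force: [0.7, 0.7, 5.3]
grip_width: 0.289
```

```bash
python3 - <<'E'
from workcell import r
s=r.observe();print(s['t'],s['position'],s['orientation'],s['force'],s['grip_width'])
E
```

```text
2.6667 [0.43175389 0.3095066  0.0052076 ] [[ 1.48131088e-03  9.61716778e-01  2.74041319e-01]
 [ 7.56082589e-04  2.74040465e-01 -9.61717865e-01]
 [-9.99998617e-01  1.63180101e-03 -3.21198190e-04]] [0.69228935 0.70956466 5.31152793] 0.2892071225802183
```

Gripped (about 25–26 mm). Lift.

move_arm(
  increments=[10,-20,0,0,0,10,-50,0,0,0,10,-85,0,0,0,10,-120,0,0,0,10,-145,0,0,0,10,-155,0,0,0,10,-155,0,0,0,10,-155,0,0,0],
)

```text
t: 3.33
position: [0.4304, 0.3088, 0.158]
orientation: [[-0.001, 0.962, 0.274], [-0.001, 0.274, -0.962], [-1.0, -0.001, 0.0]]
force: [0.4, -0.1, -1.9]
grip_width: 0.29
```

```bash
python3 - <<'E'
from workcell import r, imaging
import cv2,pickle,numpy as np
d={n:imaging.read_camera(n) for n in("scene","top")};pickle.dump(d,open("d3.pkl","wb"))
s=r.observe();print(s['t'],s['position'],s['orientation'],s['force'],s['grip_width'])
a=cv2.resize(d["scene"]["color"][80:200,270:430],None,fx=4.5,fy=4.5,interpolation=2);cv2.imwrite("pics/s3.png",a)
cv2.imwrite("pics/t3.png",cv2.resize(d["top"]["color"][170:290,160:320],None,fx=4.5,fy=4.5,interpolation=2))
E
```

```text
3.4333 [0.42941154 0.30833863 0.15616536] [[-0.00453672  0.96169376  0.27408853]
 [-0.00236225  0.27408028 -0.96170392]
 [-0.99998692 -0.00501045  0.00102833]] [ 0.06208667 -0.53157267 -0.15604908] 0.28927600239149476
```

View pics/s3.png

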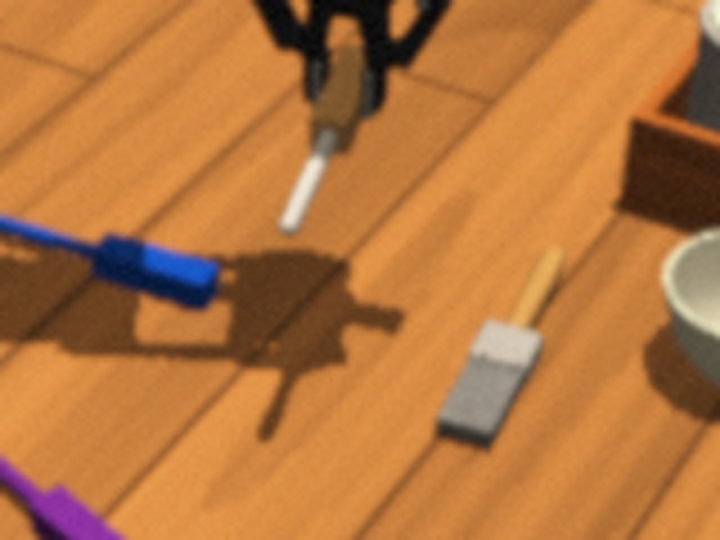

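View pics/t3.png

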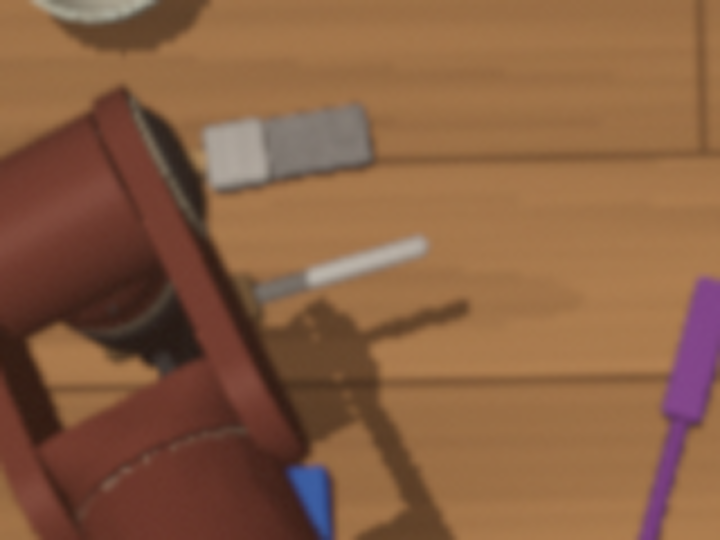

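```bash
python3 - <<'E'
from h import *;import pickle
d0=pickle.load(open("d0.pkl","rb"));d=pickle.load(open("d3.pkl","rb"))
def tri(uvs,dd):
    A=np.zeros((3,3));b=np.zeros(3)
    for n,uv in uvs.items():
        T=dd[n]["world_from_camera"];v=T[:3,:3]@ray(dd[n],uv)[0];v/=np.linalg.norm(v);M=np.eye(3)-np.outer(v,v);A+=M;b+=M@T[:3,3]
    x=np.linalg.solve(A,b);return x,[proj(dd[n],x)[0]-uv for n,uv in uvs.items()]
print("tip",tri({"scene":(334.4,130.7),"top":(254.4,224.2)},d))
for n,(u0,u1,v0,v1) in {"scene":(330,350,108,134),"top":(218,258,218,240)}.items():
    P=cloud(d[n]);q=P[v0:v1,u0:u1].reshape(-1,3);q=q[(q[:,2]>.12)&(q[:,2]<.20)&(q[:,1]<.27)&(q[:,1]>.15)]
    print(n,len(q));c0=np.median(q,0)
    l=cv2.fitLine(q.astype(np.float32),cv2.DIST_HUBER,0,.001,.001).ravel();print(l,"angle",np.degrees(np.arctan2(l[1],l[0])),"end y",q[:,1].min(),"z",np.percentile(q[:,2],[10,50,90]))
for n in("top","scene"):
    P=cloud(d0[n]).reshape(-1,3);C=d0[n]["color"].reshape(-1,3).astype(int)
    b=(abs(P[:,0]-.55)<.09)&(abs(P[:,1]+.16)<.09)
    q=P[b&(P[:,2]>.096)&(P[:,2]<.109)]
    ang=-28.3*np.pi/180;R=np.array([[np.cos(ang),-np.sin(ang)],[np.sin(ang),np.cos(ang)]])
    l=(q[:,:2]-[.5535,-.1657])@R
    h,e=np.histogram(l[:,1],bins=np.arange(-.06,.06,.004));print(n,list(zip(np.round(e*1000),h)))
    for lo,hi in((.026,.044),(-.044,-.026)):
        mm=(l[:,1]>lo)&(l[:,1]<hi)
        if mm.sum()>8:
            f=cv2.fitLine(l[mm].astype(np.float32),cv2.DIST_HUBER,0,.001,.001).ravel();print("cheek",f,l[mm,0].min(),l[mm,0].max(),l[mm,1].min(),l[mm,1].max(),mm.sum())
    t=P[b&(P[:,2]>.111)];lt=(t[:,:2]-[.5535,-.1657])@R;print("roll top",lt.min(0),lt.max(0),t[:,2].max())
E
```

```text
tip (array([0.4710101 , 0.17171332, 0.16780078]), [array([-1.11874599,  0.29241163]), array([-0.77413082, -0.92076323])])
scene 128
[-0.2669987   0.96342516 -0.02288587  0.4548447   0.22905023  0.1707313 ] angle 105.48991 end y 0.16714261096502658 z [0.16586354 0.17101384 0.17402396]
top 179
[-0.2945089   0.9556274   0.00638996  0.45662326  0.21731086  0.16959414] angle 107.12845 end y 0.17052127155085683 z [0.1654236  0.16957143 0.17304776]
top [(np.float64(-60.0), np.int64(0)), (np.float64(-56.0), np.int64(0)), (np.float64(-52.0), np.int64(0)), (np.float64(-48.0), np.int64(0)), (np.float64(-44.0), np.int64(0)), (np.float64(-40.0), np.int64(2)), (np.float64(-36.0), np.int64(38)), (np.float64(-32.0), np.int64(22)), (np.float64(-28.0), np.int64(1)), (np.float64(-24.0), np.int64(12)), (np.float64(-20.0), np.int64(10)), (np.float64(-16.0), np.int64(15)), (np.float64(-12.0), np.int64(10)), (np.float64(-8.0), np.int64(12)), (np.float64(-4.0), np.int64(12)), (np.float64(0.0), np.int64(13)), (np.float64(4.0), np.int64(12)), (np.float64(8.0), np.int64(13)), (np.float64(12.0), np.int64(13)), 
[... 1361 characters left out ...]
at64(16.0), np.int64(17)), (np.float64(20.0), np.int64(11)), (np.float64(24.0), np.int64(0)), (np.float64(28.0), np.int64(67)), (np.float64(32.0), np.int64(54)), (np.float64(36.0), np.int64(2)), (np.float64(40.0), np.int64(0)), (np.float64(44.0), np.int64(0)), (np.float64(48.0), np.int64(0)), (np.float64(52.0), np.int64(0))]
cheek [ 9.9994922e-01 -1.0075108e-02 -9.8068151e-04  3.1735078e-02] -0.04446407605781833 0.04708543988220697 0.02886705288944239 0.03703233891063855 123
cheek [ 0.9999898   0.0045086  -0.00305319 -0.03494092] -0.04625727137331916 0.0455399487545708 -0.037215344130877535 -0.0300897760118211 135
roll top [-0.02987056 -0.02504779] [0.03297623 0.02306282] 0.12279503936170222
```

Holding well: rod is level, its tip is about 143 mm ahead of the TCP along tool z, and it stands about 155 mm above its resting height. Now I carry it to the line of the holes, staying high.

move_arm(
  increments=[10,0,12,30,5,10,0,25,65,10,10,0,40,100,15,10,0,54,137,20,10,0,68,172,25,10,0,82,207,30,10,0,96,242,35,10,0,109,275,39,10,0,121,305,42,10,0,130,328,44,10,0,135,342,44.8,10,0,135,342,44.8],
)

```text
t: 4.43
position: [0.6546, 0.0149, 0.1565]
orientation: [[-0.004, 0.874, -0.486], [-0.0, -0.486, -0.874], [-1.0, -0.003, 0.002]]
force: [-0.3, 0.4, -1.0]
grip_width: 0.29
```

move_arm(
  increments=[10,15,0,0,0,10,40,0,0,0,10,65,0,0,0,10,85,0,0,0,10,95,0,0,0,10,98,0,0,0,10,98,0,0,0,10,98,0,0,0],
)

```text
t: 5.1
position: [0.655, 0.0178, 0.0622]
orientation: [[0.001, 0.876, -0.482], [-0.0, -0.482, -0.876], [-1.0, 0.001, -0.001]]
force: [0.6, 0.4, 0.4]
grip_width: 0.296
```

```bash
cat > look.py <<'E'
from workcell import r, imaging
import cv2,pickle,numpy as np,sys
k=sys.argv[1]
d={n:imaging.read_camera(n) for n in("scene","top","wrist")};pickle.dump(d,open(f"d{k}.pkl","wb"))
s=r.observe();print(s['t'],s['position'],s['orientation'],s['force'],s['grip_width'])
a=cv2.resize(d["scene"]["color"][170:310,240:400],None,fx=4.5,fy=4.2,interpolation=2);cv2.imwrite(f"pics/s{k}.png",a)
cv2.imwrite(f"pics/t{k}.png",cv2.resize(d["top"]["color"][110:250,300:440],None,fx=4.2,fy=4.2,interpolation=2))
cv2.imwrite(f"pics/w{k}.png",d["wrist"]["color"])
E
python3 look.py 4
```

```text
5.25 [0.65581826 0.01733891 0.063298  ] [[ 3.27295686e-03  8.75668243e-01 -4.82902077e-01]
 [-2.31451191e-04 -4.82903988e-01 -8.75673275e-01]
 [-9.99994617e-01  2.97780911e-03 -1.37784946e-03]] [0.57173039 0.02499425 0.35658254] 0.2912025429472816
```

View pics/s4.png

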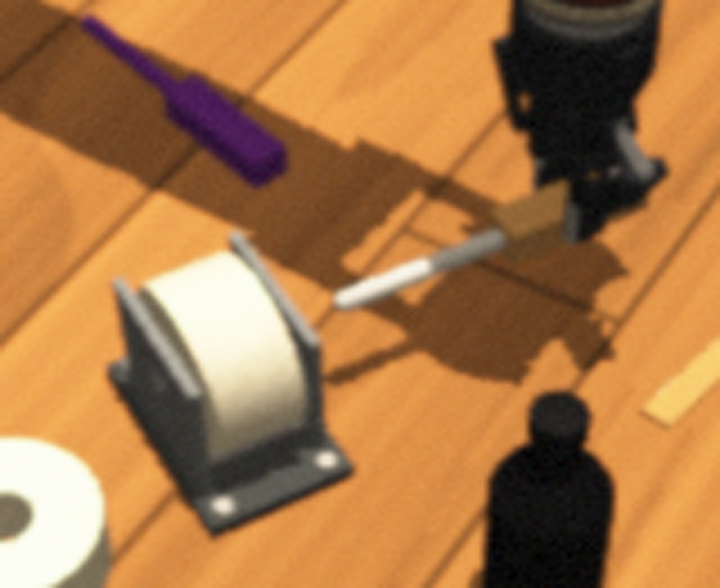

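View pics/t4.png

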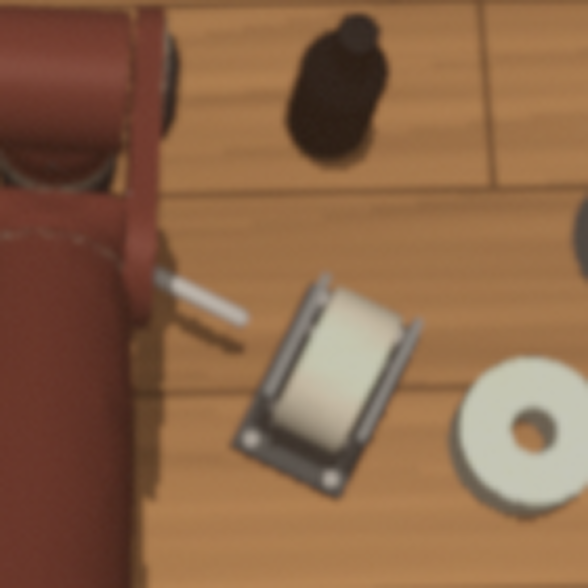

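View pics/w4.png

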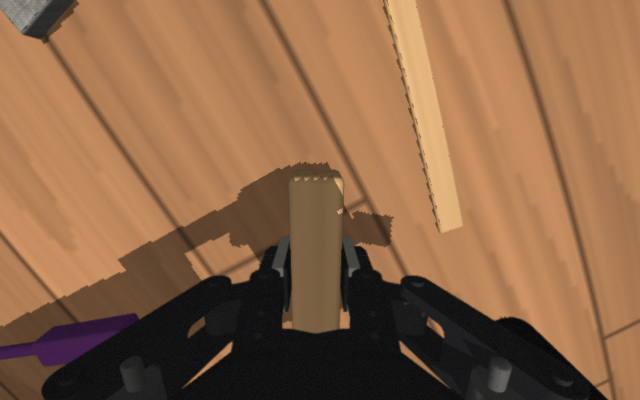

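The scene crop shows the rod (345–500, 235–300) aimed at the cheek, and the top crop shows it at (160–245, 275–320), about 30 mm short of the left cheek. I'll measure the alignment in the same frames.

```bash
cat > align.py <<'E'
from h import *;import pickle,sys
d=pickle.load(open(f"d{sys.argv[1]}.pkl","rb"))
C0=np.array([.5537,-.166]);a=np.radians(-28.9);R=np.array([[np.cos(a),-np.sin(a)],[np.sin(a),np.cos(a)]])
for n in("top","scene"):
    P=cloud(d[n]).reshape(-1,3);L=np.c_[(P[:,:2]-C0)@R,P[:,2]]
    ok=lambda x0,x1,y0,y1,z0,z1:L[(L[:,0]>x0)&(L[:,0]<x1)&(L[:,1]>y0)&(L[:,1]<y1)&(L[:,2]>z0)&(L[:,2]<z1)]
    for y in(.033,-.033):
        q=ok(-.06,.06,y-.008,y+.008,.098,.109);f=cv2.fitLine(q[:,:2].astype(np.float32),cv2.DIST_HUBER,0,.001,.001).ravel()
        print(n,"cheek slope deg %.2f ymid %.1f x %.1f %.1f"%(np.degrees(f[1]/f[0]),1e3*(f[3]-f[2]*f[1]/f[0]),*(1e3*np.percentile(q[:,0],[0,100]))),"z",np.percentile(q[:,2],50))
    q=ok(-.03,.03,.055,.17,.055,.09);print(n,"rod n",len(q))
    for yy in np.arange(.06,.17,.02):
        s=q[abs(q[:,1]-yy)<.01]
        if len(s)>4:print("  y %.0f x %.1f..%.1f mid %.1f ztop %.1f zmed %.1f n %d"%(yy*1e3,s[:,0].min()*1e3,s[:,0].max()*1e3,(s[:,0].min()+s[:,0].max())*500,np.percentile(s[:,2],95)*1e3,np.median(s[:,2])*1e3,len(s)))
    print("  tip y",q[:,1].min())
E
python3 align.py 4
python3 - <<'E'
from h import *;import pickle
d=pickle.load(open("d4.pkl","rb"))
# expected axle tip/shoulder pixel given axis on hole line
a=np.radians(-28.9);y=np.array([-np.sin(a),np.cos(a),0]);c=np.array([.5537,-.166,.07])
for n,(u0,v0,f,g) in {"scene":(240,170,4.5,4.2),"top":(300,110,4.2,4.2)}.items():
    im=cv2.imread(f"pics/{n[0]}4.png")
    for s in list(np.arange(.066,.17,.004))+[.036,-.036]:
        p=proj(d[n],c+s*y)[0];cv2.circle(im,(int((p[0]+.5-u0)*f),int((p[1]+.5-v0)*g)),1,(0,0,255),-1)
    cv2.imwrite(f"pics/{n[0]}4b.png",im)
E
```

```text
top cheek slope deg -0.59 ymid 33.7 x -44.1 44.4 z 0.10576088642238857
top cheek slope deg -1.04 ymid -32.7 x -43.9 44.2 z 0.10505812137072401
top rod n 98
  y 80 x -3.8..8.0 mid 2.1 ztop 79.9 zmed 75.5 n 29
  y 100 x -4.0..8.7 mid 2.4 ztop 79.7 zmed 75.6 n 30
  y 120 x -3.2..7.1 mid 1.9 ztop 81.1 zmed 75.8 n 29
  y 140 x -2.7..6.9 mid 2.1 ztop 77.9 zmed 73.7 n 9
  tip y 0.06886782364474252
scene cheek slope deg 0.23 ymid 31.9 x -44.9 45.3 z 0.10601482294181774
scene cheek slope deg 0.79 ymid -34.0 x -44.5 45.9 z 0.10570315963072052
scene rod n 236
  y 60 x -1.0..8.0 mid 3.5 ztop 78.6 zmed 75.7 n 7
  y 80 x -5.9..8.3 mid 1.2 ztop 79.2 zmed 75.3 n 41
  y 100 x -6.3..6.8 mid 0.2 ztop 78.8 zmed 75.1 n 44
  y 120 x -4.9..7.8 mid 1.5 ztop 78.7 zmed 75.5 n 39
  y 140 x -3.1..6.7 mid 1.8 ztop 80.0 zmed 76.1 n 39
  y 160 x -11.6..14.5 mid 1.5 ztop 83.2 zmed 76.7 n 66
  tip y 0.0666058199940276
```

View pics/s4b.png

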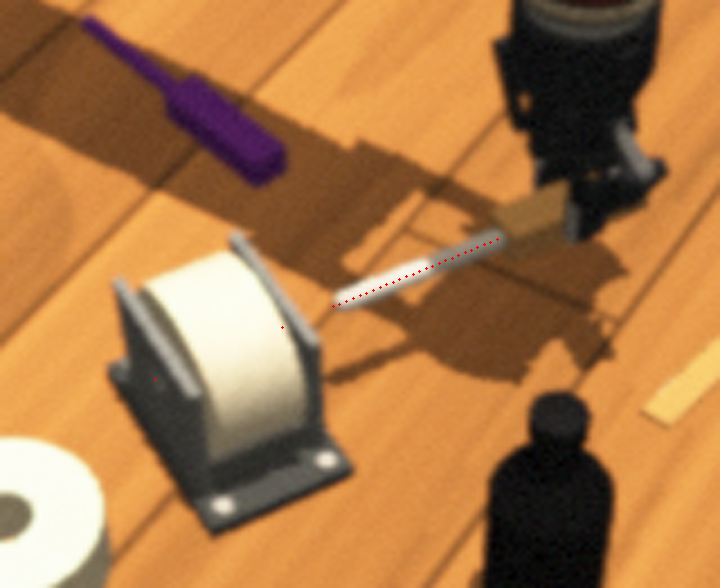

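View pics/t4b.png

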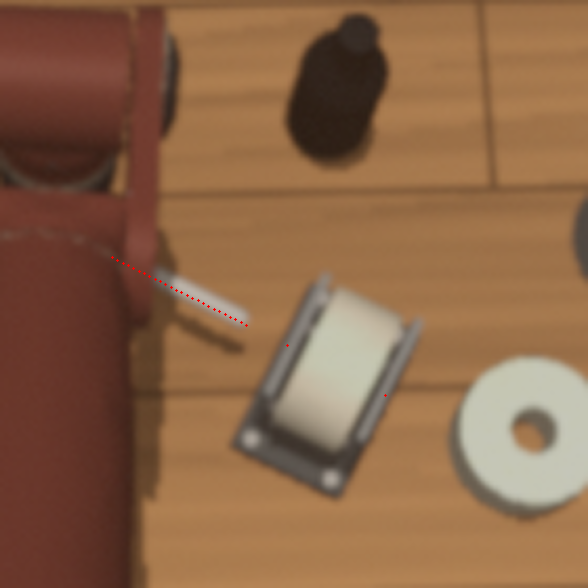

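Rod sits about 1.7 mm off sideways (+x of the dispenser) and about 1 mm high. I correct both, then enter the first hole slowly.

move_arm(
  increments=[10,1,-1.6,0,0,10,1,-1.6,5,0,10,1,-1.6,14,0,10,1,-1.6,22,0,10,1,-1.6,27,0,10,1,-1.6,31,0,10,1,-1.6,35,0,10,1,-1.6,39,0,10,1,-1.6,43,0,10,1,-1.6,46,0,10,1,-1.6,46,0,10,1,-1.6,46,0],
)

```text
t: 6.25
position: [0.6309, -0.0223, 0.0603]
orientation: [[0.0, 0.875, -0.483], [0.0, -0.483, -0.875], [-1.0, -0.0, -0.0]]
force: [-1.2, -0.3, -0.2]
grip_width: 0.288
```

```bash
python3 look.py 5; sed -i 's/,.055,.17,.055,.09)/,.04,.17,.055,.09)/' align.py; python3 align.py 5
```

```text
6.4 [ 0.63104895 -0.02203601  0.06033416] [[ 1.21202699e-04  8.75673752e-01 -4.82903163e-01]
 [ 7.43552444e-05 -4.82903173e-01 -8.75673752e-01]
 [-9.99999990e-01  7.02276394e-05 -1.23640104e-04]] [-0.58327984  0.29318258 -0.35851183] 0.28857824762052375
top cheek slope deg -0.56 ymid 33.3 x -44.4 42.8 z 0.10444723388904387
top cheek slope deg -0.22 ymid -32.3 x -43.4 43.4 z 0.10532681148922052
top rod n 74
  y 60 x -6.5..6.7 mid 0.1 ztop 78.6 zmed 74.6 n 32
  y 80 x -6.2..5.3 mid -0.5 ztop 78.9 zmed 72.9 n 26
  tip y 0.04042691113074965
scene cheek slope deg 0.40 ymid 31.9 x -46.4 46.1 z 0.10585314814813063
scene cheek slope deg 0.55 ymid -34.3 x -45.4 44.6 z 0.1059185339779582
scene rod n 439
  y 60 x -4.8..5.1 mid 0.1 ztop 77.6 zmed 73.5 n 42
  y 80 x -9.1..6.9 mid -1.1 ztop 77.3 zmed 73.3 n 43
  y 100 x -4.9..5.6 mid 0.4 ztop 77.2 zmed 73.8 n 38
  y 120 x -13.4..13.2 mid -0.1 ztop 83.7 zmed 77.0 n 94
  y 140 x -13.3..14.0 mid 0.4 ztop 84.9 zmed 81.7 n 111
  y 160 x -23.0..26.6 mid 1.8 ztop 88.3 zmed 81.9 n 106
  tip y 0.04789591721762387
```

View pics/s5.png

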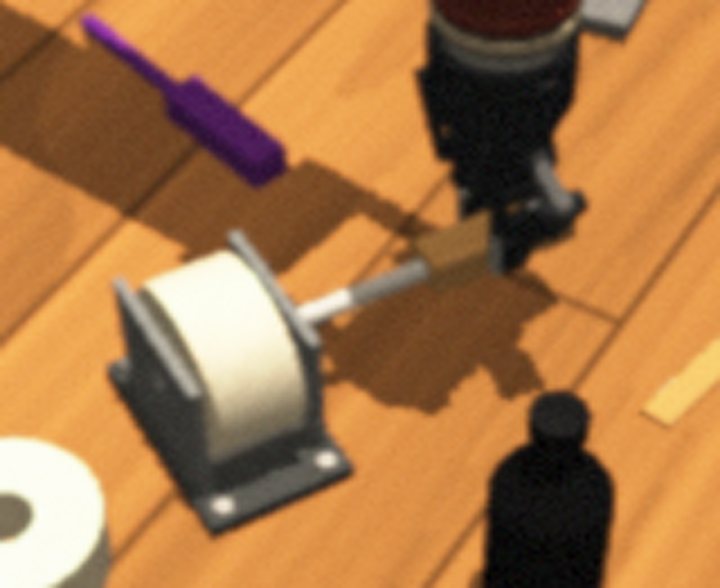

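View pics/t5.png

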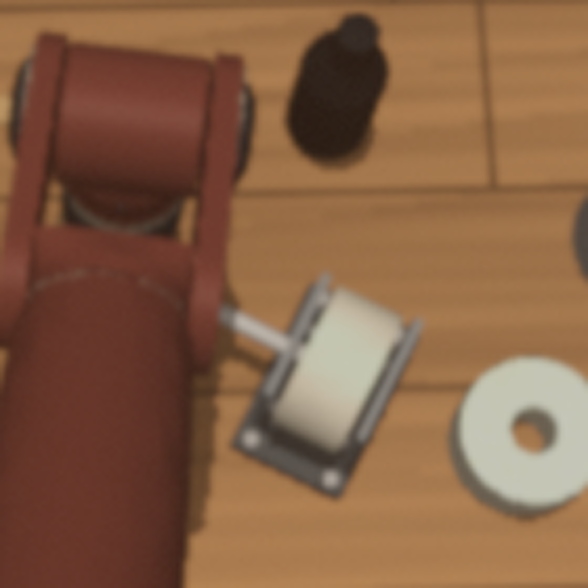

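Tip has passed through the left cheek with no force, and the rod is centred (x offset about 0). Continue through the core.

move_arm(
  increments=[10,0,0,5,0,10,0,0,12,0,10,0,0,19,0,10,0,0,26,0,10,0,0,33,0,10,0,0,40,0,10,0,0,45,0,10,0,0,49,0,10,0,0,53,0,10,0,0,57,0,10,0,0,60,0,10,0,0,60,0],
)

```text
t: 7.4
position: [0.6017, -0.0752, 0.0603]
orientation: [[-0.0, 0.875, -0.484], [-0.0, -0.484, -0.875], [-1.0, -0.0, 0.0]]
force: [0.2, 0.8, 0.2]
grip_width: 0.289
```

```bash
python3 look.py 6;python3 align.py 6
```

```text
7.55 [ 0.60201418 -0.07463036  0.0603094 ] [[ 5.46388182e-05  8.75622287e-01 -4.82996489e-01]
 [ 9.19727469e-05 -4.82996492e-01 -8.75622282e-01]
 [-9.99999994e-01  3.42045291e-06 -1.06923744e-04]] [ 0.08727199  0.16935021 -0.84030521] 0.2935566040656724
top cheek slope deg 4.89 ymid 28.3 x 30.2 42.8 z 0.10562223767907808
top cheek slope deg 0.01 ymid -32.3 x -44.1 45.2 z 0.10513437870734843
top rod n 14
  y 140 x 1.4..12.2 mid 6.8 ztop 86.6 zmed 81.1 n 12
  tip y 0.1401335251643836
scene cheek slope deg 0.05 ymid 31.8 x -46.7 45.8 z 0.10587913350453515
scene cheek slope deg 0.83 ymid -33.8 x -47.0 45.8 z 0.10568609849813437
scene rod n 362
  y 60 x -12.3..13.0 mid 0.4 ztop 83.9 zmed 77.9 n 101
  y 80 x -14.8..13.9 mid -0.4 ztop 84.7 zmed 81.3 n 116
  y 100 x -19.8..26.0 mid 3.1 ztop 88.5 zmed 81.2 n 103
  y 120 x -9.3..13.4 mid 2.0 ztop 82.9 zmed 65.2 n 12
  y 140 x -12.0..13.3 mid 0.6 ztop 82.6 zmed 66.3 n 26
  tip y 0.04834789040386417
```

View pics/s6.png

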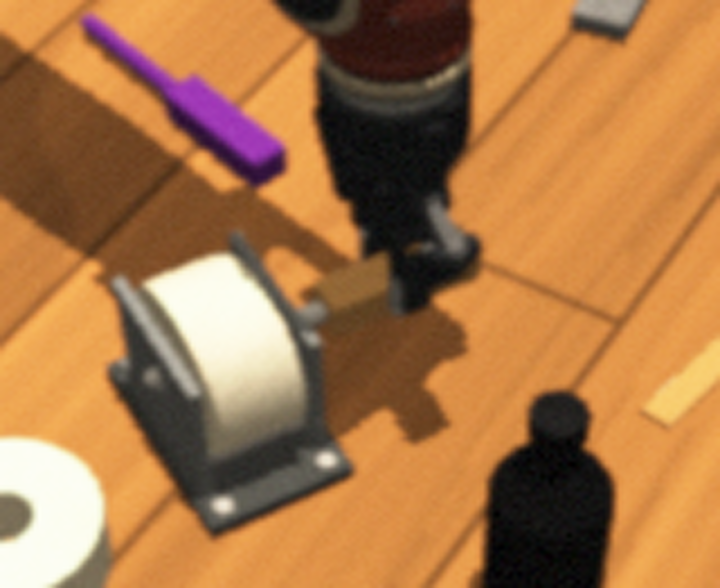

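Tip shows in the right hole at crop (152,376), still without force. Now home, about 25 mm, ending gently.

move_arm(
  increments=[10,0,0,5,0,10,0,0,11,0,10,0,0,16,0,10,0,0,19,0,10,0,0,21,0,10,0,0,23,0,10,0,0,24,0,10,0,0,24,0],
)

```text
t: 8.22
position: [0.5903, -0.0959, 0.0603]
orientation: [[0.0, 0.875, -0.483], [0.0, -0.483, -0.875], [-1.0, 0.0, -0.0]]
force: [0.1, -0.0, -0.2]
grip_width: 0.296
```

```bash
python3 look.py 7
```

```text
8.3667 [ 0.59038817 -0.09571308  0.06030629] [[ 4.17374811e-06  8.75615825e-01 -4.83008205e-01]
 [-2.52064672e-05 -4.83008205e-01 -8.75615825e-01]
 [-1.00000000e+00  1.58295304e-05  2.00552270e-05]] [-0.4062358   0.29647389 -0.11938561] 0.28774159913757913
```

View pics/s7.png

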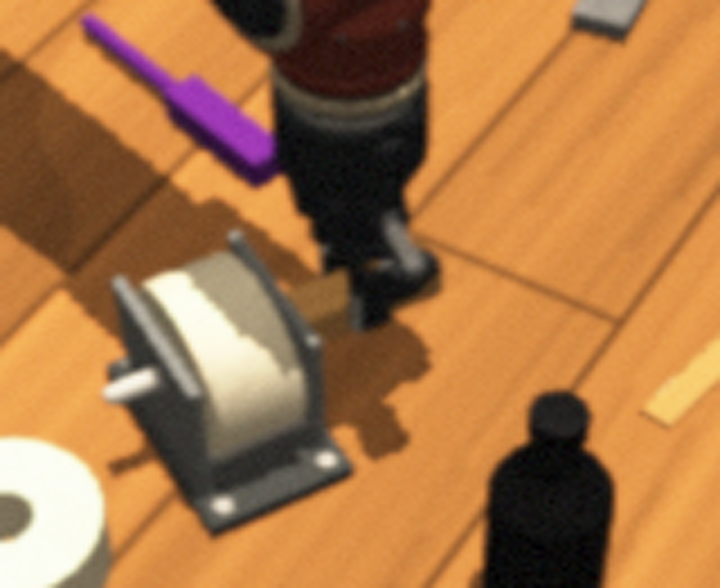

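Rod now shows out of the right cheek (105–155, 380). There's no contact force yet, so I nudge on.

move_arm(
  increments=[10,0,0,0.7,0,10,0,0,1.3,0,10,0,0,2,0,10,0,0,2,0],
)

```text
t: 8.7
position: [0.5902, -0.0961, 0.0605]
orientation: [[0.002, 0.876, -0.483], [0.003, -0.483, -0.876], [-1.0, 0.0, -0.003]]
force: [2.6, 6.0, -1.7]
grip_width: 0.294
```

move_arm(
  increments=[10,0,0,0.7,0,10,0,0,1.3,0,10,0,0,2,0,10,0,0,2,0],
)

```text
t: 9.03
position: [0.5902, -0.0961, 0.0607]
orientation: [[0.005, 0.876, -0.483], [0.006, -0.483, -0.876], [-1.0, 0.001, -0.007]]
force: [5.9, 11.1, -2.1]
grip_width: 0.292
```

Contact: 12 N against the cheek, so it is home. I relieve most of the push, open and retreat straight up.

move_arm(
  increments=[10,0,0,-2.5,0,10,0,0,-2.5,0,20,0,0,-2.5,0,30,0,0,-2.5,0,50,0,0,-2.5,0,70,0,0,-2.5,0,85,0,0,-2.5,0,85,0,0,-2.5,0,85,0,0,-2.5,0,85,0,0,-2.5,0,85,0,0,-2.5,0,85,0,0,-2.5,0],
)

```text
t: 10.03
position: [0.5896, -0.0971, 0.0603]
orientation: [[-0.0, 0.876, -0.483], [-0.0, -0.483, -0.876], [-1.0, -0.0, 0.0]]
force: [-0.4, 0.1, 0.7]
grip_width: 0.996
```

```bash
python3 look.py 8
```

```text
10.1833 [ 0.58961569 -0.09706745  0.06029898] [[-3.25310473e-05  8.75573516e-01 -4.83084896e-01]
 [-1.58383633e-05 -4.83084897e-01 -8.75573516e-01]
 [-9.99999999e-01 -2.08320494e-05  2.95829090e-05]] [ 0.13683011 -0.59839905  0.63066703] 0.9932797260932157
```

View pics/w8.png

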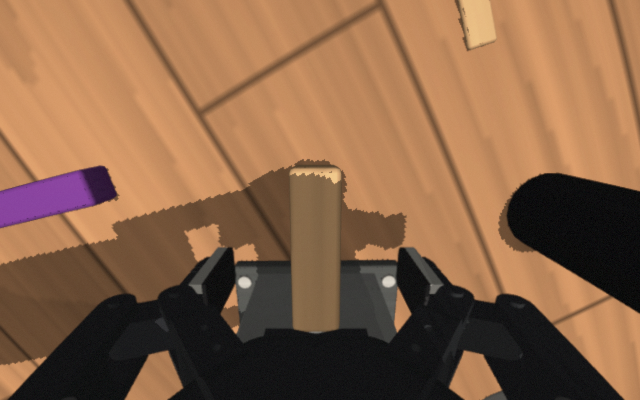

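View pics/s8.png

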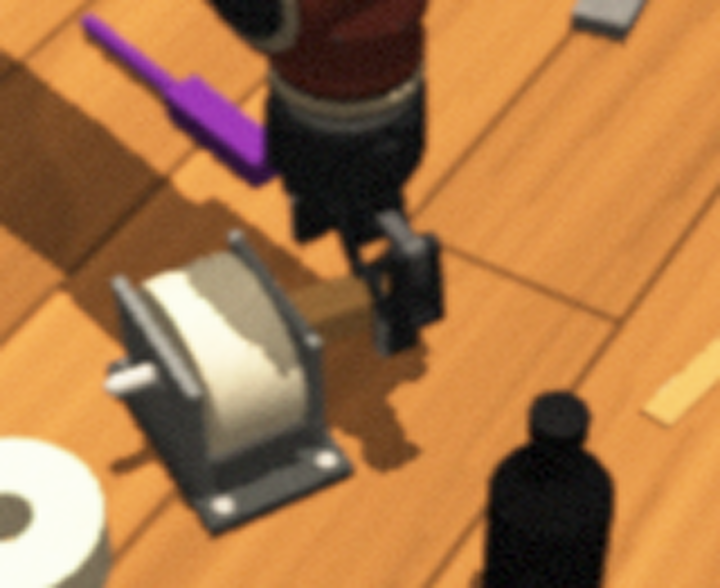

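Released: the fingers stand clear on both sides of the handle (290–341) and the rod still protrudes. Retreat up and away for a check.

move_arm(
  increments=[85,-15,0,0,0,85,-45,0,0,0,85,-80,0,0,0,85,-115,0,0,0,85,-145,0,-20,0,85,-160,0,-55,0,85,-160,0,-90,0,85,-160,0,-125,0,85,-160,0,-150,0,85,-160,0,-160,0,85,-160,0,-160,0,85,-160,0,-160,0],
)

```text
t: 11.18
position: [0.6666, 0.0427, 0.2199]
orientation: [[-0.001, 0.876, -0.483], [-0.001, -0.483, -0.876], [-1.0, -0.001, 0.001]]
force: [-0.1, 0.4, -1.0]
grip_width: 0.998
```

```bash
python3 look.py 9; python3 - <<'E'
from h import *;import pickle
d=pickle.load(open("d9.pkl","rb"))
C0=np.array([.5537,-.166]);a=np.radians(-28.9);R=np.array([[np.cos(a),-np.sin(a)],[np.sin(a),np.cos(a)]])
for n in d:
    P=cloud(d[n]).reshape(-1,3);L=np.c_[(P[:,:2]-C0)@R,P[:,2]]
    for nm,(y0,y1,z0,z1) in {"handle":(.041,.15,.05,.1),"rod":(-.09,-.04,.05,.09)}.items():
        q=L[(abs(L[:,0])<.03)&(L[:,1]>y0)&(L[:,1]<y1)&(L[:,2]>z0)&(L[:,2]<z1)]
        if len(q)<8:continue
        print(n,nm,len(q),"y %.1f..%.1f"%(q[:,1].min()*1e3,q[:,1].max()*1e3))
        for yy in np.arange(y0+.005,y1,.02):
            s=q[abs(q[:,1]-yy)<.01]
            if len(s)>4:print("   y %.0f xmid %.1f z95 %.1f"%(yy*1e3,(s[:,0].min()+s[:,0].max())*500,np.percentile(s[:,2],95)*1e3))
    q=L[(abs(L[:,0])<.06)&(abs(L[:,1])<.028)&(L[:,2]>.108)]
    if len(q)>9:print(n,"roll y mid",(q[:,1].min()+q[:,1].max())*500,"x mid",(q[:,0].min()+q[:,0].max())*500,"zmax",np.percentile(q[:,2],95))
E
```

```text
11.3333 [0.66645341 0.04159805 0.22020902] [[-4.49479150e-04  8.74792568e-01 -4.84497431e-01]
 [-4.01095313e-04 -4.84497599e-01 -8.74792499e-01]
 [-9.99999819e-01 -1.98871340e-04  5.68646768e-04]] [ 0.24936979  0.40253856 -0.17925534] 0.9938284443859634
scene handle 447 y 45.3..127.8
   y 46 xmid -0.6 z95 81.9
   y 66 xmid -0.3 z95 80.6
   y 86 xmid -0.7 z95 79.0
   y 106 xmid -0.3 z95 77.2
   y 126 xmid -0.7 z95 75.5
scene rod 56 y -89.8..-40.7
   y -65 xmid 0.1 z95 82.9
   y -45 xmid 0.3 z95 82.0
scene roll y mid -0.12331174622282406 x mid 1.4319053313895311 zmax 0.12136205076273934
top handle 343 y 41.5..129.3
   y 46 xmid 0.0 z95 83.6
   y 66 xmid 0.3 z95 81.7
   y 86 xmid -0.5 z95 81.2
   y 106 xmid -0.5 z95 78.2
   y 126 xmid -0.9 z95 78.2
top rod 36 y -88.9..-40.5
   y -65 xmid 0.0 z95 83.3
   y -45 xmid 1.5 z95 82.5
top roll y mid 0.4254765090815921 x mid -1.8507910588238425 zmax 0.12289156098797689
wrist handle 1288 y 53.6..127.0
   y 46 xmid -2.6 z95 79.6
   y 66 xmid -3.2 z95 79.3
   y 86 xmid -2.6 z95 77.2
   y 106 xmid -2.6 z95 75.2
   y 126 xmid -2.9 z95 73.6
```

View pics/s9.png

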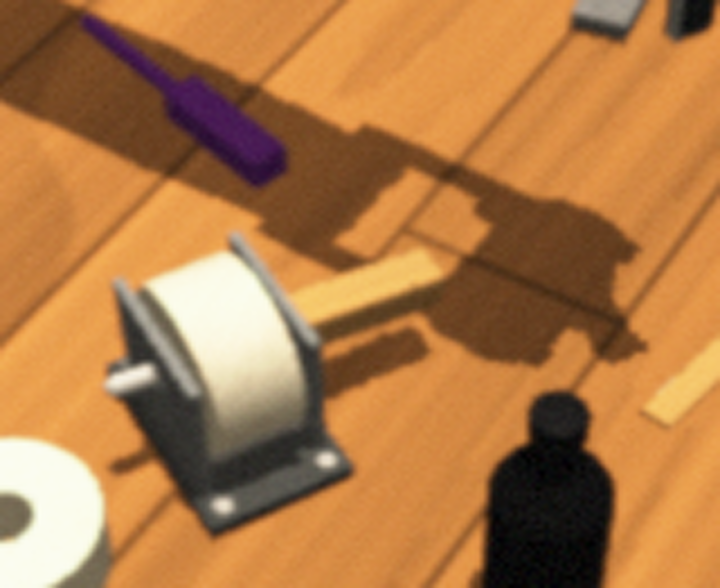

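View pics/t9.png

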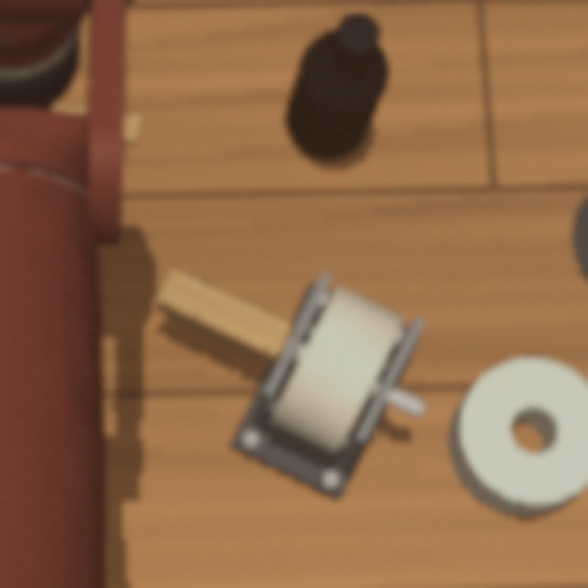

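View pics/w9.png

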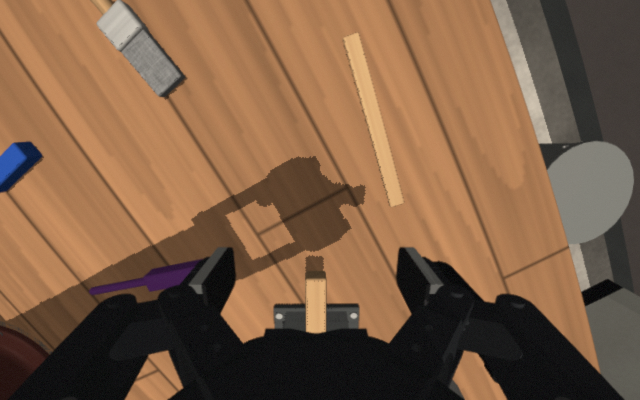

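```bash
python3 - <<'E'
from workcell import r
print(r.sign_off(), r.observe()['t'])
E
```

```text
the job is handed in; nothing more can be done
the job is handed in; nothing more can be done
```

I pushed the natural-wood axle through the left cheek, the roll's core and the right cheek, then let go and moved the gripper clear. I handed the job in at about 11.3 s; it gives no verdict.

I kept pushing until the handle met the cheek at about 12 N, then eased off and opened the gripper.

Last checks, from camera measurements after letting go:

| Check | Measured | Limit |
|---|---|---|
| Shoulder to left hole centre | about 3–4 mm (about 2 mm out and slightly low), estimated | 10 mm |
| Axle tilt, handle end low | about 0.08 rad | 0.13 rad |
| Tip to midpoint between the holes | about 62–64 mm, worked out from the handle's position | 75 mm |
| Roll off centre | within about 2 mm | 15 mm |

- **Disagreement:** the wrist camera put the handle about 2.5 mm further sideways than the scene and top cameras did, and 2–4 mm lower. I put this down to calibration.
- **Bystanders:** the bottle, stick, spare roll, brush and both look-alikes appeared undisturbed in the last pictures. I only judged this by eye. I did not check the cup, can and tub at the end; the arm never went near the cup and can.

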